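Hold the display case open for a customer

ROBOT

A 7-joint arm with a two-finger parallel gripper is mounted at the origin on the work surface. World frame = base frame: x ahead of the robot, y to its left, z up, the work surface at z = 0. Lengths are in mm, angles in rad, forces in N, time in s.
With the tool pointing down it reaches from about 350 to 900 mm from the base axis. Payload 7.2 kg.
Tool frame: the origin (TCP) lies on the centre line of the jaws, within the pads' length; the fingertips stand 11 mm ahead of it and the grasp point (between the pads) lies 8 mm behind it (r.tips_ahead is the distance from the TCP to the fingertips, in mm); y points along the fingers, x is the direction in which the jaws open and shut, and the axes are right-handed (so a half turn about y gives the same grasp; the last joint's range is limited). The gripper opens to 88 mm and grips with 3 to 60 N. Pads are 20 mm wide; open, the fingers measure 115 mm over their backs; the gripper's body (75 mm by 178 mm) begins 61 mm behind the grasp point.
Start: joints at [1.114, 0.411, -0.013, 1.596, 0.006, 1.134, -0.082], TCP at [236.913, -578.361, 233.653] pointing down, gripper open.
Joint ranges: [-2.95, 2.95], [-0.29, 1.99], [-1.47, 1.44], [0.14, 2.54], [-1.03, 4.17], [0.13, 1.85], [-2.86, 2.86]. Speed limits (rad/s): [2.39, 2.39, 3.01, 3.01, 3.14, 3.14, 3.14].

INTERFACE

Orientations are given as a unit quaternion [w, x, y, z].
In Python, from cell import r gives the robot as it stands. The module is installed in compiled form; this text tells all that it offers.
- The arm moves only by the shell command python3 -m inch 'ROWS' [OPENING]. ROWS is a JSON object of lists of equal length, an entry for each row: "delta_pos": the shift along the world's x, y, z in m, a list of three; "turn": the turn, a rotation vector about the world's x, y, z in units of 5 degrees (1.0 is 5 degrees), a list of three. A call has 1 to 20 rows; each row shifts and turns the commanded pose from where the row before left it; what a row does not reach is not made up. A row lasts 1/12 s, in which the tool goes at most 41.7 mm and 7.16 degrees, less where a joint would pass 70% of its speed; a pose out of reach is approached as far as the arm can. A call with a gripper value outside its range is refused whole. OPENING is the opening, from 0 (shut) to 1 (fully open), set as the call begins (- or left out, the last holds). The fingers move at their own pace and stop on an object; the grip force is fixed at half the most. Time passes only in rows, so rows that do not move let the fingers close. It gives the time, the measured TCP pose, the force and the opening at its end, in the units of the state.
- r.get_obs(): the state, without advancing time (a new reading comes with each control period).
- r.snapshot(name): name is "side" or "top"; returns the picture (400x640x3 uint8, red, green, blue); there is no depth.
- r.camera_model(name): a dict with "camera_matrix" (3x3 intrinsics, pixels), "cam_to_world" (4x4, takes a point from camera to world coordinates). Camera axes: x right, y down, z forward; pixel columns grow to the right and rows downward; lengths in mm; the calibration is good to about 2 mm. A picture is of the moment at which its call begins. camera_model takes no time and is no camera call.
- r.sign_off(): hands the job in, once; it reports no verdict.
The state is a dict: "time": time; "qpos": joint angles; "joint_velocities": joint speeds; "effort": joint torques, N m; "tcp_pos": TCP position; "ee_rot": TCP orientation; "force": force on the tool from outside, world axes, zero at the start; "wrist_torque": the same for the moment, N m; "gripper_width": finger opening in mm.
Only numpy, scipy, OpenCV 4.12 (cv2) and the standard library are available. Lean on these libraries where they do the work, as an engineer would, in place of code of your own. Each camera call takes 0.05 s, during which the arm holds its last target. There are 200 camera calls.

TASK

The bronze three-legged wine cup is standing on the glass lid of the wooden display case: move it off and leave it standing upright in the middle of the round green-topped stand. Then lift the case's lid by its brass handle and finish still holding it by the handle, steady, open at 45 degrees, so that the customer can look in; the lid falls shut by itself, so never let it drop. Do not knock the cup over, and leave the other wares where they are.

Things in the scene. Friction and masses are not known exactly. Their poses are not given: they have to be found in the camera images.
- cup_mid (a point): Dark bronze wine cup (0.35 kg) on three splayed legs, 145 mm tall. This point: on its axis, 80 mm above its feet, mid-body. The body is a 52 mm cylinder from 48 to 106 mm above the feet: grip it across y. x points to the spout (62 mm out, above 95 mm; tail alike along -x), nothing juts out along y above the legs, z up. Feet on a 42 mm radius. Starts upright on the shut lid.
- stand: Low round display stand, fixed: wooden disc of 140 mm diameter with a green felt top 15 mm above the table. Origin at the centre of its underside, z up.
- hinge (a point): Middle of the lid's hinge axis, on the robot-side top edge of a fixed dark wood case, 200 (x) x 250 (y) x 90 mm high, red inside with trinkets. Lid: wood frame and glass, 12 mm thick, 0.5 kg, upper face 102 mm above the table when shut. Axes stay with the case: x level from hinge to the handle edge (case spans 0 to 200 mm), y along the hinge, z up.
- case_lid (a joint): Lid angle in rad: 0 shut, grows as the far edge lifts; it opens up and towards the robot. 0.785 is 45 degrees; stop at 1.3. No spring or latch: it falls shut by its weight from any angle (about 3 N at the handle holds it).
- handle: Brass handle on the lid near its far edge: round bar, 12 mm thick, 100 mm long along its y (parallel to the hinge), on end posts. Origin: mid-bar, 35 mm off the lid's upper face; 182 mm from the hinge axis along the lid and 47 mm across it. Axes turn with the lid: x away from the hinge, z out of the lid. The bar can turn in a grip, so the gripper may tilt less than the lid.
- bowl: Loose brass bowl, 120 mm diameter, 55 mm high, on the table: leave alone. Origin under its centre. It and the stand are on opposite sides of the case, either way round.
- gourd: Loose brass gourd with a red ring, 82 mm diameter, 130 mm high, beyond the case: leave alone. Origin under its centre.
- bell: Loose brass hand bell, mouth down, 76 mm diameter, 125 mm high, beyond the case: leave alone. Origin under its centre.
Mind the look-alikes: they are no part of the job. What is shaped like the part that bears cup_mid but pink or purple is not meant.

How it is judged (in metres and radians):
On the way, in this order (a step that is already met when the one before it is completed fails the run):
1. the cup stands upright in the middle of the stand, let go, with the lid still shut (horizontal distance between cup_mid and stand below 0.025 m and z of cup_mid in the frame of stand below 0.099 m and angle between cup_mid's own z axis and vertical below 0.12 rad and contact force between cup and the fingers below 0.05 N and contact force between cup and stand above 1 N and value of joint case_lid below 0.1 rad), for 0.2 s.
2. the lid is lifted by its handle (value of joint case_lid above 0.3 rad and contact force between handle and the fingers above 0.3 N), for 0.1 s.
At the end, for the whole second after the job is handed in: The lid stands still at 45 degrees (within 6 degrees, moving less than 0.08 rad/s), carried by the fingers at its handle; the cup stands upright (within 7 degrees), let go, on the stand within 25 mm of its centre; bowl, gourd and bell are within 30 mm of where they were (value of joint case_lid between 0.68 and 0.89 rad and velocity of joint case_lid between -0.08 and 0.08 rad/s and contact force between handle and the fingers above 0.3 N and horizontal distance between cup_mid and stand below 0.025 m and z of cup_mid in the frame of stand between 0.09 and 0.099 m and angle between cup_mid's own z axis and vertical below 0.12 rad and contact force between cup and the fingers below 0.05 N and contact force between cup and stand above 1 N and distance of each of bowl, gourd, bell from where it was at the start of the episode below 0.03 m); the arm keeps its last pose, push and grip.
It fails at once if the cup is knocked over (angle between cup_mid's own z axis and vertical above 0.8 rad).
It fails at once if the lid is let drop (falls faster than 3 rad/s) (velocity of joint case_lid below -3 rad/s).
It fails at once if another ware is knocked away (distance of any of bowl, gourd, bell from where it was at the start of the episode above 0.03 m).
It also fails if it takes over 58 s, if anything falls off the work surface, if the arm or the gripper's body presses on something with over 40 N, if the wrist force passes 120 N, or if a joint passes its speed limit or range.

## Working session

There is one attempt and no reset: what is moved stays moved. The work goes in short steps, Python scripts to look and compute and a shell command to move; the robot and the scene stay as the last step left them, time stands still between calls to the robot, and variables do not carry over. Pictures are saved under pics/ and viewed, about 8 in all and at most 12, crops included, and the job is handed in when it is done.

```bash
mkdir -p pics; cat > h.py <<'E'
import numpy as np,cv2
from cell import r
def ray(n,u,v):
    m=r.camera_model(n);K=np.array(m["camera_matrix"]);T=np.array(m["cam_to_world"])
    d=T[:3,:3]@np.linalg.solve(K,[u,v,1]);return T[:3,3],d
def onz(n,u,v,z):
    o,d=ray(n,u,v);return (o+d*(z-o[2])/d[2]).round(1)
def proj(n,p):
    m=r.camera_model(n);K=np.array(m["camera_matrix"]);T=np.linalg.inv(np.array(m["cam_to_world"]))
    q=K@(T[:3,:3]@np.array(p,float)+T[:3,3]);return (q[:2]/q[2]).round(1)
def snap(n,f):
    a=cv2.cvtColor(r.snapshot(n),cv2.COLOR_RGB2BGR);cv2.imwrite(f"pics/{f}.png",a);return a
E
python3 - <<'E'
from h import *
a=snap("top","t0");b=snap("side","s0")
for n in("top","side"):print(n,r.camera_model(n))
print(r.get_obs())
E
```

```text
top {'camera_matrix': array([[450.84977043,   0.        , 315.45503326],
       [  0.        , 450.84977043, 197.46654831],
       [  0.        ,   0.        ,   1.        ]]), 'cam_to_world': array([[ 1.68375750e-02, -9.86707462e-01,  1.61631931e-01,
         2.85197199e+02],
       [-9.99771991e-01, -1.44914520e-02,  1.56832384e-02,
         4.73277692e+00],
       [-1.31324870e-02, -1.61859145e-01, -9.86726484e-01,
         1.38803363e+03],
       [ 0.00000000e+00,  0.00000000e+00,  0.00000000e+00,
         1.00000000e+00]])}
side {'camera_matrix': array([[445.25827135,   0.        , 312.68962212],
       [  0.        , 445.25827135, 197.89427711],
       [  0.        ,   0.        ,   1.        ]]), 'cam_to_world': array([[ 9.87920021e-01, -8.91804933e-02,  1.26731498e-01,
         3.31451580e+02],
       [-1.54747526e-01, -5.24467686e-01,  8.37249574e-01,
        -1.11633253e+03],
       [-8.19975469e-03, -8.46747002e-01, -5.31932588e-01,
         8.30163243e+02],
       [ 0.00000000e+00,  0.00000000e+00,  0.00000000e+00,
         1.00000000e+00]])}
{'time': 0.1, 'qpos': array([ 1.11382815,  0.41184094, -0.01270247,  1.59694917,  0.00559769,
        1.13430131, -0.08221703]), 'joint_velocities': array([ 0.00216786,  0.00033194,  0.00139683, -0.00220479,  0.00099021,
        0.0007789 ,  0.00018477]), 'effort': array([ 2.42923947e-03, -5.89098787e+01,  6.43963572e-01, -2.91710669e+01,
       -5.37140365e-02,  1.44469619e-02,  6.19607840e-05]), 'tcp_pos': array([ 236.70018336, -577.97079946,  232.88468393]), 'ee_rot': array([ 0.58742058, -0.58690717,  0.39445208, -0.3935538 ]), 'force': array([ 0.36124392, -0.18428148,  0.36787769]), 'wrist_torque': array([ 0.01813553, -0.0145698 ,  0.01580738]), 'gripper_width': 87.52717363653028}
```

View pics/t0.png

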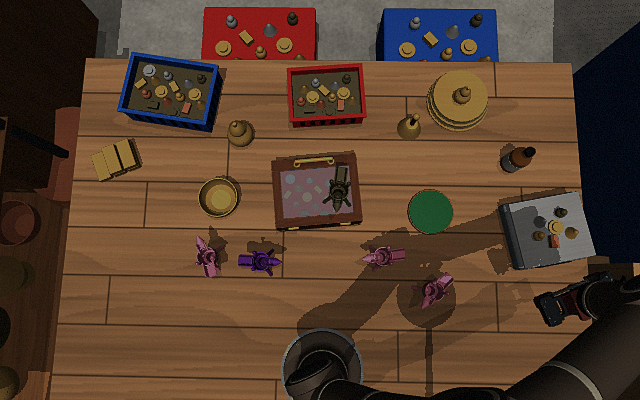

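View pics/s0.png

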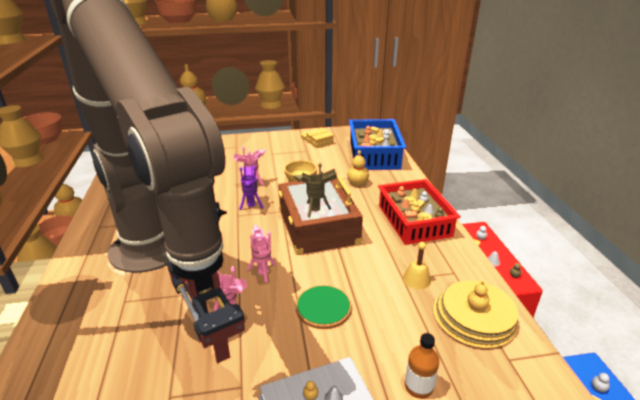

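```bash
python3 - <<'E'
from h import *
a=cv2.imread("pics/t0.png")[140:240,260:460];b=cv2.imread("pics/s0.png")[150:255,265:370]
a=cv2.resize(a,None,fx=4,fy=4,interpolation=2)
cv2.imwrite("pics/c0.png",cv2.convertScaleAbs(a,alpha=1.6,beta=20))
cv2.imwrite("pics/c1.png",cv2.resize(b,None,fx=5.5,fy=5.5,interpolation=2))
E
```

```text
(no output)
```

View pics/c0.png

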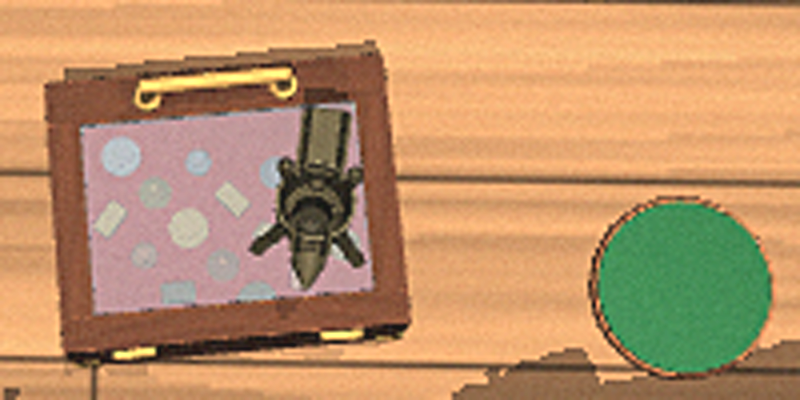

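View pics/c1.png

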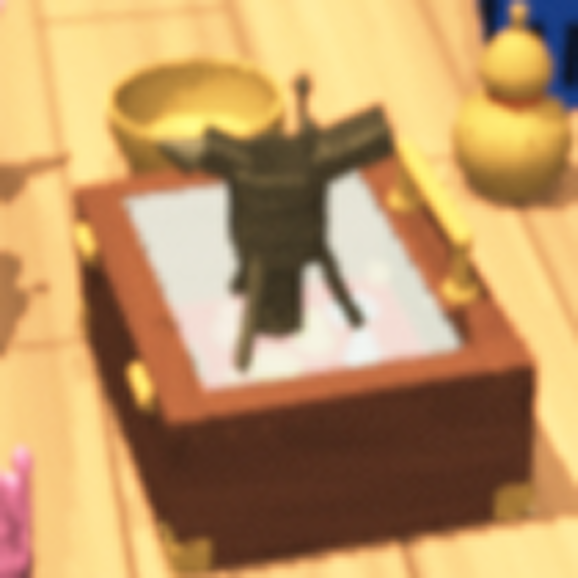

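```bash
python3 - <<'E'
from h import *
c=lambda u,v,z:onz("top",260+u/4,140+v/4,z)
print("lid",[c(u,v,102) for u,v in((45,87),(382,47),(410,320),(66,350))])
print("handle ends",c(138,88,137),c(295,74,137))
print("stand",c(685,288,15), onz("side",324,306,15))
tip,tail=c(305,290,215),c(328,108,215);print("cup",tip,tail,(tip+tail)/2,"rim",c(315,210,208))
o1,d1=ray("side",265+278/5.5,150+205/5.5);print("side z182",onz("side",265+278/5.5,150+205/5.5,182),"handle side",onz("side",265+400/5.5,150+140/5.5,137),onz("side",265+462/5.5,150+238/5.5,137))
print("side lid",[onz("side",265+u/5.5,150+v/5.5,102) for u,v in((80,190),(172,420),(532,365))])
from scipy.spatial.transform import Rotation as R
q=r.get_obs()["ee_rot"];print(R.from_quat(q,scalar_first=True).as_matrix().round(3))
E
```

```text
lid [array([600.1, 156.6, 102. ]), array([633.6, -90.1, 102. ]), array([ 432.5, -110.6,  102. ]), array([407.1, 135.2, 102. ])]
handle ends [591.7  86.1 137. ] [603.5 -25.6 137. ]
stand [ 470.3 -328.5   15. ] [ 475.3 -336.2   15. ]
cup [438.2 -31.8 215. ] [560.6 -46.  215. ] [499.4 -38.9 215. ] rim [492.8 -38.1 208. ]
side z182 [502.7 -41.4 182. ] handle side [595.8  93.8 137. ] [607.  -17.9 137. ]
side lid [array([411.9, 127.9, 102. ]), array([ 436.6, -110.2,  102. ]), array([628.7, -92.7, 102. ])]
[[ 0.379 -0.001  0.925]
 [-0.925  0.001  0.379]
 [-0.001 -1.    -0.   ]]
```

```bash
python3 -m inch '{"delta_pos":[[0.0138,0.0283,0.0045],[0.0138,0.0283,0.0045],[0.0138,0.0283,0.0045],[0.0138,0.0283,0.0045],[0.0138,0.0283,0.0045],[0.0138,0.0283,0.0045],[0.0138,0.0283,0.0045],[0.0138,0.0283,0.0045],[0.0138,0.0283,0.0045],[0.0138,0.0283,0.0045],[0.0138,0.0283,0.0045],[0.0138,0.0283,0.0045],[0.0138,0.0283,0.0045],[0.0138,0.0283,0.0045],[0.0138,0.0283,0.0045],[0.0138,0.0283,0.0045],[0.0138,0.0283,0.0045],[0.0138,0.0283,0.0045],[0.0138,0.0283,0.0045],[0,0,0]],"turn":[[0,0,-0.304],[0,0,-0.304],[0,0,-0.304],[0,0,-0.304],[0,0,-0.304],[0,0,-0.304],[0,0,-0.304],[0,0,-0.304],[0,0,-0.304],[0,0,-0.304],[0,0,-0.304],[0,0,-0.304],[0,0,-0.304],[0,0,-0.304],[0,0,-0.304],[0,0,-0.304],[0,0,-0.304],[0,0,-0.304],[0,0,-0.304],[0,0,0]]}' 1
cat > st.py <<'E'
from h import *
from scipy.spatial.transform import Rotation as R
o=r.get_obs();M=R.from_quat(o["ee_rot"],scalar_first=True).as_matrix()
print(round(o["time"],2),o["tcp_pos"].round(1),"jaw",np.degrees(np.arctan2(M[1,0],M[0,0])).round(1),"fing",M[:,1].round(3),"F",o["force"].round(1),"w",round(o["gripper_width"],1),"q",o["qpos"].round(2))
E
python3 st.py
```

```text
time: 1.77
tcp_pos: [501.0, -34.1, 319.8]
ee_rot: [0.473, -0.471, 0.527, -0.526]
force: [0.4, 0.8, 1.4]
gripper_width: 87.6
1.77 [501.  -34.1 319.8] jaw -96.3 fing [ 0.002  0.003 -1.   ] F [0.4 0.8 1.4] w 87.6 q [ 0.31  0.16 -0.38  1.74  0.06  1.25 -1.77]
```

```bash
python3 -m inch '{"delta_pos":[[0,-0.003,-0.005],[0,-0.003,-0.015],[0,0,-0.015],[0,0,-0.015],[0,0,-0.015],[0,0,-0.015],[0,0,-0.015],[0,0,-0.013],[0,0,-0.012],[0,0,-0.009],[0,0,-0.004],[0,0,0]],"turn":[[0,0,0],[0,0,0],[0,0,0],[0,0,0],[0,0,0],[0,0,0],[0,0,0],[0,0,0],[0,0,0],[0,0,0],[0,0,0],[0,0,0]]}'
python3 - <<'E'
import st
from h import *
b=snap("side","s1")[130:250,240:400];cv2.imwrite("pics/c2.png",cv2.resize(b,None,fx=5,fy=5,interpolation=2))
E
```

```text
time: 2.77
tcp_pos: [498.2, -47.6, 185.1]
ee_rot: [0.47, -0.471, 0.529, -0.528]
force: [-0.0, 1.1, 0.3]
gripper_width: 87.5
2.77 [498.2 -47.6 185.1] jaw -96.7 fing [-0.002 -0.    -1.   ] F [-0.   1.1  0.3] w 87.5 q [ 0.3   0.28 -0.37  1.93  0.12  0.96 -1.81]
```

View pics/c2.png

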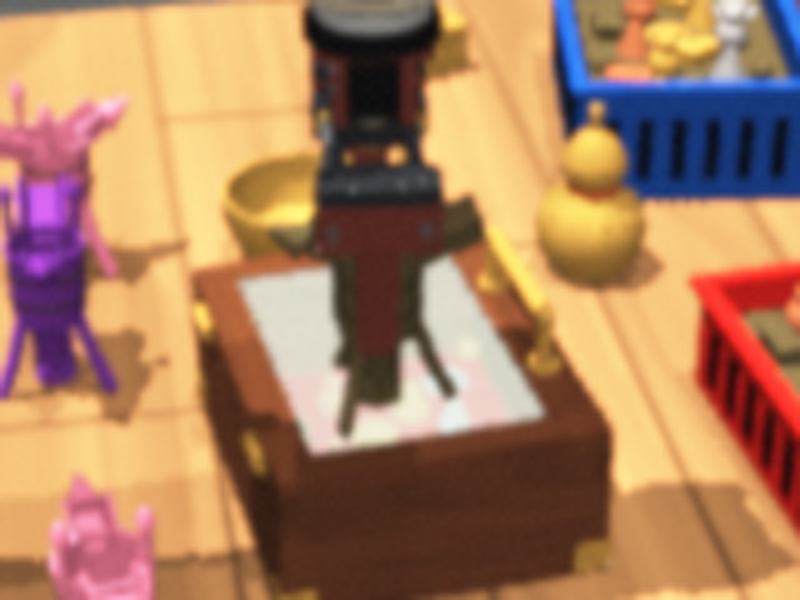

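```bash
python3 -m inch '{"delta_pos":[[0,0.003,0],[0,0.002,0],[0,0,0]],"turn":[[0,0,0],[0,0,0],[0,0,0]]}'; python3 -m inch '{"delta_pos":[[0,0,0],[0,0,0],[0,0,0],[0,0,0],[0,0,0],[0,0,0],[0,0,0],[0,0,0]],"turn":[[0,0,0],[0,0,0],[0,0,0],[0,0,0],[0,0,0],[0,0,0],[0,0,0],[0,0,0]]}' 0; python3 st.py
```

```text
time: 3.07
tcp_pos: [499.5, -41.0, 186.8]
ee_rot: [-0.471, 0.47, -0.528, 0.528]
force: [-0.1, 0.0, 0.3]
gripper_width: 88.0
time: 3.73
tcp_pos: [499.5, -41.8, 186.4]
ee_rot: [-0.471, 0.47, -0.528, 0.528]
force: [1.7, -0.1, 1.7]
gripper_width: 51.6
3.73 [499.5 -41.8 186.4] jaw -96.6 fing [ 0.001 -0.    -1.   ] F [ 1.7 -0.1  1.7] w 51.6 q [ 0.3   0.28 -0.37  1.93  0.12  0.96 -1.82]
```

```bash
python3 -m inch '{"delta_pos":[[0,0,0.004],[0,0,0.01],[0,0,0.015],[0,0,0.015],[0,0,0.012],[-0.001,-0.01,0.004],[-0.002,-0.018,0],[-0.002,-0.024,0],[-0.003,-0.03,0],[-0.003,-0.03,0],[-0.003,-0.03,0],[-0.003,-0.03,0],[-0.003,-0.03,0],[-0.002,-0.03,0],[-0.002,-0.024,0],[-0.002,-0.018,0],[-0.001,-0.012,0],[0,-0.004,0],[0,0,0]],"turn":[[0,0,0],[0,0,0],[0,0,0],[0,0,0],[0,0,0],[0,0,0],[0,0,0],[0,0,0],[0,0,0],[0,0,0],[0,0,0],[0,0,0],[0,0,0],[0,0,0],[0,0,0],[0,0,0],[0,0,0],[0,0,0],[0,0,0]]}'; python3 st.py
```

```text
time: 5.32
tcp_pos: [471.5, -332.4, 245.7]
ee_rot: [0.47, -0.47, 0.529, -0.528]
force: [-0.8, 0.2, -4.0]
gripper_width: 52.2
5.32 [ 471.5 -332.4  245.7] jaw -96.7 fing [-0.001  0.001 -1.   ] F [-0.8  0.2 -4. ] w 52.2 q [ 0.68  0.33 -0.2   1.69  0.07  1.13 -1.22]
```

Down 138 mm, then a look before the last centimetre.

```bash
python3 -m inch '{"delta_pos":[[0,0,-0.006],[0,0,-0.014],[0,0,-0.018],[0,0,-0.02],[0,0,-0.02],[0,0,-0.02],[0,0,-0.018],[0,0,-0.012],[0,0,-0.007],[0,0,-0.003],[0,0,0]],"turn":[[0,0,0],[0,0,0],[0,0,0],[0,0,0],[0,0,0],[0,0,0],[0,0,0],[0,0,0],[0,0,0],[0,0,0],[0,0,0]]}'
python3 - <<'E'
import st
from h import *
b=snap("side","s2")[220:340,240:400];cv2.imwrite("pics/c3.png",cv2.resize(b,None,fx=5,fy=5,interpolation=2))
E
```

```text
time: 6.23
tcp_pos: [472.3, -331.1, 108.0]
ee_rot: [0.471, -0.471, 0.528, -0.528]
force: [-1.4, -0.5, -3.8]
gripper_width: 52.0
6.23 [ 472.3 -331.1  108. ] jaw -96.6 fing [-0.  0. -1.] F [-1.4 -0.5 -3.8] w 52.0 q [ 0.67  0.48 -0.19  1.83  0.11  0.84 -1.26]
```

View pics/c3.png

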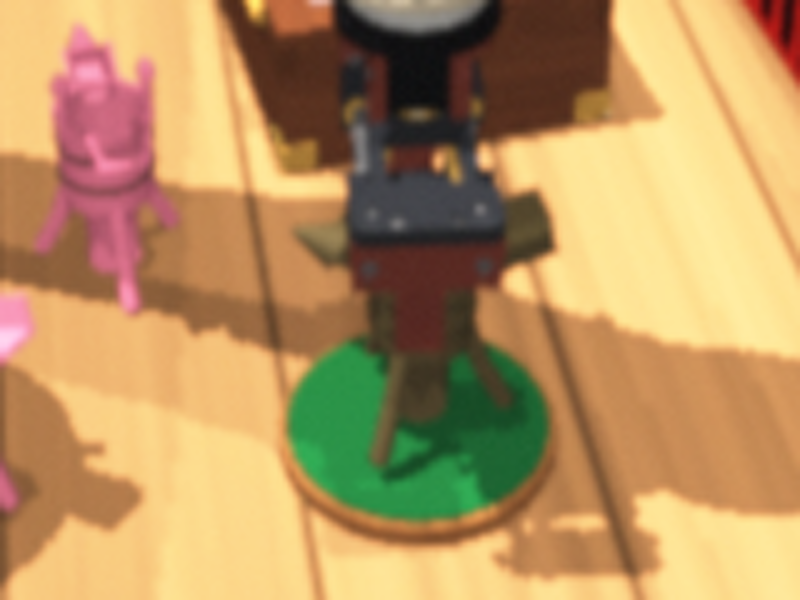

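```bash
python3 - <<'E'
from h import *
f=lambda p:((proj("side",p)-[240,220])*5).round(0)
print(f((472,-331,23)),f((472,-331,15)),f((473,-333,15)))
print("case feet pts", [onz("side",240+u/5,220+v/5,23) for u,v in((382,458),(503,403),(425,415))])
E
```

```text
[412. 412.] [412. 423.] [414. 426.]
case feet pts [array([ 452.5, -359. ,   23. ]), array([ 517.9, -332.7,   23. ]), array([ 478.1, -334.4,   23. ])]
```

```bash
python3 -m inch '{"delta_pos":[[-0.001,-0.002,-0.001],[-0.001,-0.001,-0.0015],[0,0,-0.0015],[0,0,-0.0015],[0,0,-0.001],[0,0,-0.001],[0,0,0],[0,0,0]],"turn":[[0,0,0],[0,0,0],[0,0,0],[0,0,0],[0,0,0],[0,0,0],[0,0,0],[0,0,0]]}'; python3 -m inch '{"delta_pos":[[0,0,-0.001],[0,0,0],[0,0,0]],"turn":[[0,0,0],[0,0,0],[0,0,0]]}'
```

```text
time: 6.95
tcp_pos: [470.1, -334.6, 100.6]
ee_rot: [0.47, -0.47, 0.528, -0.528]
force: [-0.3, 1.2, -3.7]
gripper_width: 52.2
time: 7.2
tcp_pos: [470.1, -334.6, 99.6]
ee_rot: [0.47, -0.47, 0.528, -0.528]
force: [0.2, 0.4, -3.4]
gripper_width: 51.9
```

```bash
python3 -m inch '{"delta_pos":[[0,0,-0.0005],[0,0,0],[0,0,0]],"turn":[[0,0,0],[0,0,0],[0,0,0]]}'; python3 -m inch '{"delta_pos":[[0,0,-0.0005],[0,0,0],[0,0,0]],"turn":[[0,0,0],[0,0,0],[0,0,0]]}'
```

```text
time: 7.45
tcp_pos: [470.2, -334.7, 99.2]
ee_rot: [-0.47, 0.47, -0.528, 0.528]
force: [0.3, -0.8, -3.1]
gripper_width: 51.9
time: 7.7
tcp_pos: [470.3, -334.7, 99.0]
ee_rot: [-0.47, 0.47, -0.528, 0.528]
force: [-0.7, 0.8, -0.0]
gripper_width: 52.1
```

```bash
python3 -m inch '{"delta_pos":[[0,0,0],[0,0,0],[0,0,0],[0,0,0],[0,0,0],[0,0,0],[0,0,0]],"turn":[[0,0,0],[0,0,0],[0,0,0],[0,0,0],[0,0,0],[0,0,0],[0,0,0]]}' 1; python3 -m inch '{"delta_pos":[[0,0,0.004],[0,0,0.01],[0,0,0.018],[0,0,0.025],[0,0,0.03],[0,0,0.03],[0,0,0.03],[0,0,0.03],[0.005,0.02,0.02],[0.006,0.03,0.01],[0.006,0.03,0],[0.006,0.03,0],[0.006,0.03,0],[0.006,0.03,0],[0,0.01,0],[0,0,0],[0,0,0]],"turn":[[0,0,0],[0,0,0],[0,0,0],[0,0,0],[0,0,0],[0,0,0],[0,0,0],[0,0,0],[0,0,0],[0,0,0],[0,0,0],[0,0,0],[0,0,0],[0,0,0],[0,0,0],[0,0,0],[0,0,0]]}' 
python3 - <<'E'
import st
from h import *
a=snap("top","t1")[150:250,260:480];b=snap("side","s3")[200:350,200:400]
cv2.imwrite("pics/c4.png",np.vstack([cv2.convertScaleAbs(cv2.resize(a,(640,291),interpolation=2),alpha=1.6,beta=20),cv2.resize(b[40:130],(640,288),interpolation=2)]))
E
```

```text
time: 8.28
tcp_pos: [470.1, -334.7, 98.7]
ee_rot: [-0.47, 0.47, -0.528, 0.528]
force: [-0.1, 0.3, -0.2]
gripper_width: 87.5
time: 9.7
tcp_pos: [505.0, -155.2, 306.4]
ee_rot: [-0.47, 0.471, -0.527, 0.528]
force: [-0.3, -1.3, 0.1]
gripper_width: 87.8
9.7 [ 505.  -155.2  306.4] jaw -96.6 fing [ 0.001 -0.001 -1.   ] F [-0.3 -1.3  0.1] w 87.8 q [ 0.46  0.21 -0.31  1.71  0.07  1.23 -1.54]
```

View pics/c4.png

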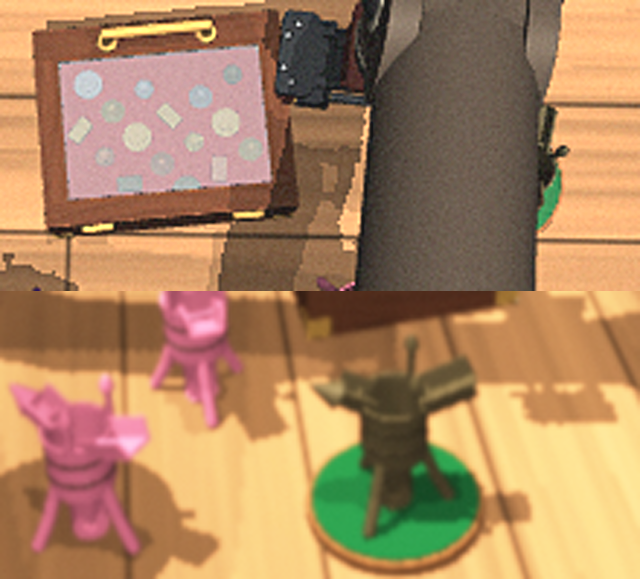

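```bash
python3 -m inch '{"delta_pos":[[0.0047,0.0094,0],[0.0047,0.0094,0],[0.0047,0.0094,0],[0.0047,0.0094,0],[0.0047,0.0094,0],[0.0047,0.0094,0],[0.0047,0.0094,0],[0.0047,0.0094,0],[0.0047,0.0094,0],[0.0047,0.0094,0],[0.0047,0.0094,0],[0.0047,0.0094,0],[0.0047,0.0094,0],[0.0047,0.0094,0],[0.0047,0.0094,0],[0.0047,0.0094,0],[0.0047,0.0094,0],[0.0047,0.0094,0],[0.0047,0.0094,0],[0.0047,0.0094,0]],"turn":[[0,0,1.03],[0,0,1.03],[0,0,1.03],[0,0,1.03],[0,0,1.03],[0,0,1.03],[0,0,1.03],[0,0,1.03],[0,0,1.03],[0,0,1.03],[0,0,1.03],[0,0,1.03],[0,0,1.03],[0,0,1.03],[0,0,1.03],[0,0,1.03],[0,0,1.03],[0,0,1.03],[0,0,1.03],[0,0,1.03]]}' 1;python3 -m inch '{"delta_pos":[[0,0,-0.01],[0,0,-0.02],[0,0,-0.025],[0,0,-0.025],[0,0,-0.015],[0,0,-0.005],[0,0,0],[0,0,0]],"turn":[[0,0,0],[0,0,0],[0,0,0],[0,0,0],[0,0,0],[0,0,0],[0,0,0],[0,0,0]]}'
python3 - <<'E'
import st
from h import *
c=lambda u,v:onz("top",260+u/2.909,150+v/2.909,137)
print(c(103,40),c(214,30))
b=snap("side","s4")[130:250,260:420];cv2.imwrite("pics/c5.png",cv2.resize(b,None,fx=5,fy=5,interpolation=2))
E
```

```text
time: 11.47
tcp_pos: [599.7, 31.3, 305.3]
ee_rot: [-0.706, 0.706, 0.04, -0.04]
force: [-0.3, 0.2, -0.0]
gripper_width: 88.0
time: 12.13
tcp_pos: [599.4, 32.4, 205.9]
ee_rot: [-0.706, 0.706, 0.039, -0.038]
force: [-0.6, 0.6, -0.3]
gripper_width: 87.5
12.13 [599.4  32.4 205.9] jaw 6.3 fing [ 0. -0. -1.] F [-0.6  0.6 -0.3] w 87.5 q [ 0.33  0.47 -0.64  1.66  0.31  1.11 -0.29]
[586.6  83.4 137. ] [598.1 -25.2 137. ]
```

View pics/c5.png

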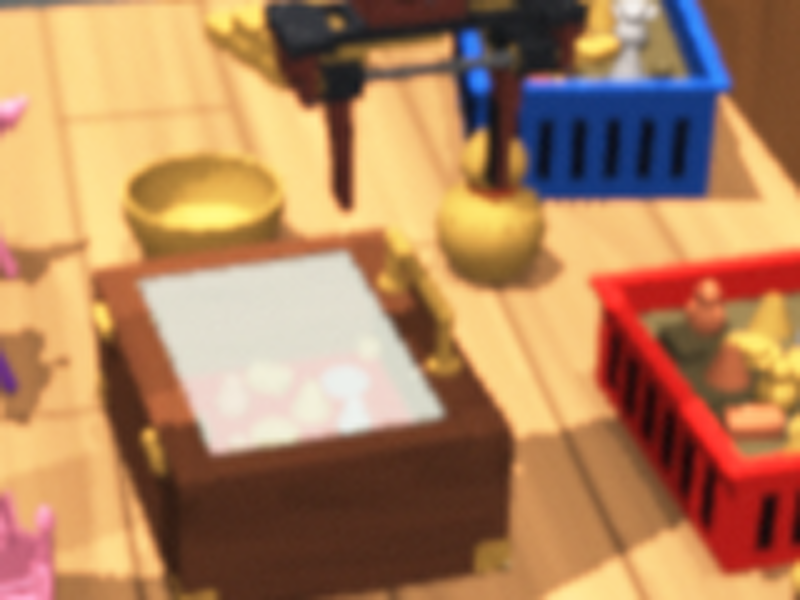

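```bash
python3 -m inch '{"delta_pos":[[0,0,-0.01],[0,0,-0.015],[0,0,-0.015],[0,0,-0.015],[0,0,-0.012],[0,0,-0.007],[0,0,-0.003],[0,0,0]],"turn":[[0,0,0],[0,0,0],[0,0,0],[0,0,0],[0,0,0],[0,0,0],[0,0,0],[0,0,0]]}' 0.5; python3 -m inch '{"delta_pos":[[0,0,0],[0,0,0],[0,0,0],[0,0,0],[0,0,0],[0,0,0],[0,0,0],[0,0,0],[0,0,0],[0,0,0]],"turn":[[0,0,0],[0,0,0],[0,0,0],[0,0,0],[0,0,0],[0,0,0],[0,0,0],[0,0,0],[0,0,0],[0,0,0]]}' 0; python3 st.py
```

```text
time: 12.85
tcp_pos: [599.0, 33.4, 128.3]
ee_rot: [0.706, -0.706, -0.039, 0.04]
force: [0.6, -0.6, -0.3]
gripper_width: 44.3
time: 13.68
tcp_pos: [601.3, 33.6, 129.5]
ee_rot: [0.706, -0.706, -0.041, 0.038]
force: [6.5, 0.3, -1.8]
gripper_width: 10.9
13.68 [601.3  33.6 129.5] jaw 6.4 fing [ 0.005  0.001 -1.   ] F [ 6.5  0.3 -1.8] w 10.9 q [ 0.3   0.55 -0.61  1.73  0.37  0.97 -0.34]
```

```bash
python3 - <<'E'
import numpy as np
t=np.radians(np.arange(0,46,2.5));a=np.arctan2(47,182);f=.8*t
rr=188*np.cos(a+t)+8*np.sin(f);z=188*np.sin(a+t)-8*np.cos(f)
y=np.radians(6.3);d=np.diff(np.c_[rr*np.cos(y),rr*np.sin(y),z],axis=0);print(d.round(1).tolist(),d.sum(0))
E
python3 -m inch '{"delta_pos":[[0.0015,0,0],[0.001,0,0],[0,0,0],[0,0,0]],"turn":[[0,0,0],[0,0,0],[0,0,0],[0,0,0]]}'
```

```text
[[-1.9, -0.2, 7.9], [-2.3, -0.3, 7.8], [-2.6, -0.3, 7.7], [-2.9, -0.3, 7.6], [-3.3, -0.4, 7.4], [-3.6, -0.4, 7.3], [-3.9, -0.4, 7.1], [-4.2, -0.5, 6.9], [-4.5, -0.5, 6.7], [-4.8, -0.5, 6.5], [-5.1, -0.6, 6.3], [-5.3, -0.6, 6.1], [-5.6, -0.6, 5.8], [-5.8, -0.6, 5.6], [-6.1, -0.7, 5.3], [-6.3, -0.7, 5.1], [-6.5, -0.7, 4.8], [-6.7, -0.7, 4.5]] [-81.35746604  -8.98194787 116.47320536]
time: 14.02
tcp_pos: [601.4, 33.6, 129.1]
ee_rot: [-0.706, 0.706, 0.039, -0.04]
force: [-2.5, 0.1, 4.4]
gripper_width: 11.5
```

```bash
python3 -m inch '{"delta_pos":[[-0.0009,-0.0001,0.004],[-0.001,-0.0001,0.0039],[-0.0023,-0.0003,0.0078],[-0.0026,-0.0003,0.0077],[-0.0029,-0.0003,0.0076],[-0.0033,-0.0004,0.0074],[-0.0036,-0.0004,0.0073],[0,0,0],[0,0,0]],"turn":[[0.022,-0.2,0],[0.022,-0.2,0],[0.044,-0.398,0],[0.044,-0.398,0],[0.044,-0.398,0],[0.044,-0.398,0],[0.044,-0.398,0],[0,0,0],[0,0,0]]}';python3 st.py
```

```text
time: 14.77
tcp_pos: [584.9, 31.8, 175.0]
ee_rot: [0.706, -0.698, -0.114, -0.035]
force: [2.5, 3.1, -3.6]
gripper_width: 11.5
14.77 [584.9  31.8 175. ] jaw 6.4 fing [ 0.208  0.023 -0.978] F [ 2.5  3.1 -3.6] w 11.5 q [ 0.38  0.37 -0.65  1.91  0.36  0.75 -0.34]
```

```bash
python3 -m inch '{"delta_pos":[[-0.0039,-0.0004,0.0071],[-0.0042,-0.0005,0.0069],[-0.0045,-0.0005,0.0067],[-0.0048,-0.0005,0.0065],[-0.0051,-0.0006,0.0063],[-0.0053,-0.0006,0.0061],[-0.0056,-0.0006,0.0058],[-0.0058,-0.0006,0.0056],[-0.0061,-0.0007,0.0053],[-0.0063,-0.0007,0.0051],[-0.0033,-0.0003,0.0025],[-0.0032,-0.0004,0.0023],[-0.0034,-0.0004,0.0023],[-0.0033,-0.0003,0.0022],[0,0,0],[0,0,0],[0,0,0]],"turn":[[0.044,-0.398,0],[0.044,-0.398,0],[0.044,-0.398,0],[0.044,-0.398,0],[0.044,-0.398,0],[0.044,-0.398,0],[0.044,-0.398,0],[0.044,-0.398,0],[0.044,-0.398,0],[0.044,-0.398,0],[0.022,-0.2,0],[0.022,-0.2,0],[0.022,-0.2,0],[0.022,-0.2,0],[0,0,0],[0,0,0],[0,0,0]]}'
python3 - <<'E'
import st
from h import *
o=st.o;g=o["tcp_pos"]-8*st.M[:,1]
h=np.array([422,13.8,90]);d=g-h;print("lid deg",np.degrees(np.arctan2(d[2],np.hypot(d[0],d[1]))-np.arctan2(47,182)),np.linalg.norm(d))
b=snap("side","s5")[90:340,220:470];cv2.imwrite("pics/c6.png",cv2.resize(b,(600,600),interpolation=2))
E
```

```text
time: 16.18
tcp_pos: [521.0, 25.0, 245.6]
ee_rot: [0.683, -0.659, -0.257, -0.181]
force: [3.2, 4.4, 0.3]
gripper_width: 11.3
16.18 [521.   25.  245.6] jaw 6.5 fing [ 0.585  0.066 -0.808] F [3.2 4.4 0.3] w 11.3 q [ 0.63 -0.03 -0.75  2.29 -0.05  0.24  0.03]
lid deg 45.15411717589485 187.77663838145358
```

View pics/c6.png

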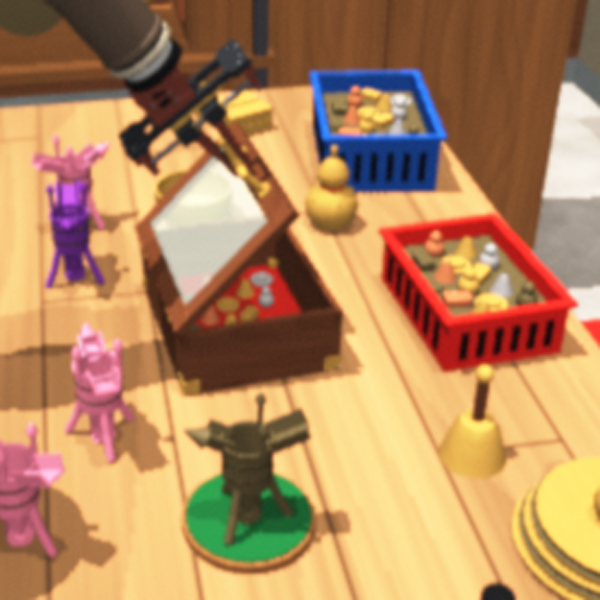

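```bash
python3 -m inch '{"delta_pos":[[0,0,0],[0,0,0],[0,0,0],[0,0,0],[0,0,0],[0,0,0]],"turn":[[0,0,0],[0,0,0],[0,0,0],[0,0,0],[0,0,0],[0,0,0]]}' && python3 -c "
import st
from h import r
print(abs(st.o['joint_velocities']).max()); print(r.sign_off())"
```

```text
time: 16.73
tcp_pos: [521.1, 25.0, 245.5]
ee_rot: [0.683, -0.659, -0.256, -0.181]
force: [4.3, 3.4, 0.5]
gripper_width: 11.4
16.73 [521.1  25.  245.5] jaw 6.5 fing [ 0.585  0.066 -0.808] F [4.3 3.4 0.5] w 11.4 q [ 0.63 -0.03 -0.75  2.29 -0.05  0.24  0.03]
0.00111438887012778
the job is handed in; nothing more can be done
None
```

The cup is standing on the green stand and the lid is held open by its handle at about 45 degrees. The job is handed in at about 16.7 s; sign-off gives no verdict.

- **Cup:** I gripped it across its body, set it down on the stand and let go. The side view afterwards shows it upright, with its feet centred on the felt to within a few millimetres. Estimates of the stand's centre from the two cameras differed by up to 8 mm, so I used a point between them.
- **Lid:** I lifted it by the handle on an arc about the hinge. From the gripper position the lid is at 45.2 degrees, and the bar is 187.8 mm from the hinge where 188 mm is expected. The fingers are closed on the bar at 11.4 mm opening, and the arm is still (joint speeds about 0.001 rad/s). The tool feels about 5 N, mostly sideways. The vertical part is only about 0.5 N, where I expected the lid's weight to show as about 3 N. I did not find out why, but the final side view shows the lid held up by the fingers.
- **Other wares:** The bowl, gourd and bell look unmoved in the last picture. I judged this by eye and did not measure their positions.

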